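# Put the dusting station's things in their holders and close the cutter tub

### The job

Put the finishing station in order: stand the flour shaker upright in the wide black holder and the stack of paper cups upright in the small green holder, lay the ring cutter flat in the white tub, and then close the tub with its blue lid so that it sits fully home. Do not tip the shaker or the cups over, and leave the kitchen timer and the roll of tape where they are.

Things in the scene. Friction and masses are not known exactly. Their poses are not given: they have to be found in the camera images.
- flour_shaker: Steel flour shaker with a domed, pierced cap: upright cylinder, 69 mm diameter, 106 mm high, 0.21 kg. Loose. Origin: centre of its underside; z up along its axis. Rigid; grasp across the side wall.
- cup_stack: Cream nested stack of empty paper cups, standing mouth up: 42 mm diameter at the foot, widening evenly to 56 mm at the top, 88 mm high, 0.06 kg. Loose. Origin: centre of its underside; z up. Behaves as one rigid piece; grasp across the side at about half to two thirds of its height (51 mm across at 60 mm height).
- ring_cutter: Round steel ring cutter lying flat: 55 mm outer diameter, 31 mm high, 0.04 kg. Loose. Origin: centre of its underside; z up along its axis. It looks open but is solid to contact in the simulation: grasp it across the outside, not by one wall.
- lid: Blue lid of the tub, lying right side up: round plate, 142 mm diameter, 6 mm thick (its underside 10 mm above the origin), with a tapered plug below (100 mm diameter at the bottom, 122 mm at the plate) that centres it in the tub's mouth, and on top in the middle an upright white round knob, 30 mm diameter, from 16 to 54 mm above the origin. 0.12 kg. Loose. Origin: centre of the plug's underside; z up. Seated on the tub its origin is 42 mm above the tub's origin.
- shaker_holder: Black round holder, made for the flour shaker, fixed to the worktop: upright ring, 5 mm thick, round a pocket 86 mm in diameter, on a foot disc of 118 mm. Pocket floor 4 mm above the origin, top of the ring 18 mm. Origin: centre of its underside.
- cup_holder: Green round holder, smaller, made for the cup stack, fixed to the worktop: upright ring, 5 mm thick, round a pocket 60 mm in diameter, on a foot disc of 92 mm. Pocket floor 4 mm above the origin, top of the ring 18 mm. Origin: centre of its underside.
- tub: White open round storage tub for the cutter, fixed to the worktop: 138 mm outer and 130 mm inner diameter, rim 52 mm and inner floor 4 mm above the origin; a thin blue fill line runs inside, 40 mm above the origin. Its lid only seats when what lies in the tub stays below that line. Origin: centre of its underside.
- kitchen_timer: Bystander: white wind-up kitchen timer with a bar knob on top, 68 mm diameter, 56 mm high, loose, at the left of the work. Origin: centre of its underside.
- masking_tape: Bystander: roll of tan masking tape lying flat, 82 mm diameter, 24 mm high, loose, at the right of the work. Origin: centre of its underside.
Not all that is in view belongs to the job. What is shaped like the flour_shaker but yellow is not meant.

How it is judged (in metres and radians):
At the end, for the whole second after the job is handed in: Shaker on the floor of the black pocket (within 12 mm of centre) and cup stack in the green one (13 mm), cutter flat on the tub floor (42 mm), all tilted under 0.08 rad; lid seated on the tub: within 8 mm, 38 to 46 mm above its origin, tilt under 0.05 rad; all four at rest (horizontal distance between flour_shaker and shaker_holder below 0.012 m and z of flour_shaker in the frame of shaker_holder below 0.008 m and angle between each of flour_shaker, cup_stack, ring_cutter's own z axis and vertical below 0.08 rad and horizontal distance between cup_stack and cup_holder below 0.013 m and z of cup_stack in the frame of cup_holder below 0.008 m and horizontal distance between ring_cutter and tub below 0.042 m and z of ring_cutter in the frame of tub below 0.009 m and horizontal distance between lid and tub below 0.008 m and z of lid in the frame of tub between 0.038 and 0.046 m and angle between lid's own z axis and vertical below 0.05 rad and linear speed of each of flour_shaker, cup_stack, ring_cutter, lid below 0.02 m/s and angular speed of each of flour_shaker, cup_stack, ring_cutter, lid below 0.2 rad/s); the robot touches nothing.
It fails at once if the flour shaker or the cup stack is tipped over (more than 0.7 rad) (angle between any of flour_shaker, cup_stack's own z axis and vertical above 0.7 rad).
It fails at once if the kitchen timer or the roll of tape is moved by more than 30 mm (distance of any of kitchen_timer, masking_tape from where it was at the start of the episode above 0.03 m).
It also fails if it takes over 96 s, if anything falls off the work surface, if the arm or the gripper's body presses on something with over 40 N, if the wrist force passes 120 N, or if a joint passes its speed limit or range.

### The arm

A 6-joint arm with a two-finger parallel gripper is mounted at the origin on a cart in front of the work surface, level with it; the furniture and walls round the work are solid. World frame = base frame: x ahead of the robot, y to its left, z up, the work surface at z = 0. Lengths are in mm, angles in rad, forces in N, time in s.
With the tool pointing down it reaches from about 300 to 775 mm from the base axis. Payload 14.6 kg.
Tool frame: the origin (TCP) lies midway between the tips of the shut fingers; the grasp point (between the pads) lies 19 mm behind it; z points along the fingers, y is the direction in which the jaws open and shut (so a half turn about z gives the same grasp; the last joint's range is limited). The gripper opens to 94 mm and grips with 3 to 60 N. Pads are 16 mm wide; open, the fingers measure 119 mm over their backs; the gripper's body (75 mm by 177 mm) begins 78 mm behind the grasp point.
Start: joints at [1.076, 0.3, 1.521, -0, 1.321, -0.067], TCP at [228.175, 500.425, 205.446] pointing down, gripper open.
Joint ranges: [-3.03, 3.03], [-0.79, 2.21], [0.23, 2.52], [-1.04, 4.18], [0, 3.07], [-2.55, 2.55]. Speed limits (rad/s): [2.22, 2.22, 2.57, 3.14, 3.14, 3.14].

### API

Orientations are given as [roll, pitch, yaw] about the fixed x, y, z axes, in that order (R = Rz(yaw) Ry(pitch) Rx(roll)).
In Python, from cell import manip gives the robot as it stands.
- The arm moves only by the tool play_rows, never from a script. Its argument "commands" is a list of rows, each an object of numbers: "x", "y", "z": the shift along the tool's x, y, z in m; "wx", "wy", "wz": the turn, a rotation vector about the tool's x, y, z in degrees; "grip": the opening, from 0 (shut) to 1 (fully open). In form: [{"x": .., "y": .., "z": .., "wx": .., "wy": .., "wz": .., "grip": ..}, ...]. A call has 1 to 20 rows; each row shifts and turns the commanded pose from where the row before left it, along the tool's axes as they then stand; what a row does not reach is not made up. A row lasts 1/8 s, in which the tool goes at most 62.5 mm and 10.7 degrees, less where a joint would pass 70% of its speed; a pose out of reach is approached as far as the arm can. A call is refused whole if a number of a shift passes 0.0625 or a number of a turn 10.7, either way. A call with a gripper value outside its range is refused whole. The fingers move at their own pace and stop on an object; "squeeze" is the grip in N (left out, the last holds). Time passes only in rows, so rows that do not move let the fingers close. It gives the time, the measured TCP pose, the force and the opening at its end, in the units of the state.
- manip.read_state(): the state, without advancing time (a new reading comes with each control period).
- manip.camera(name): name is "scene" or "top" or "wrist"; returns (picture, depth): 420x560x3 uint8, red, green, blue; 420x560 float32, mm along the optical axis (not along the pixel's ray), 0 where there is no reading.
- manip.camera_info(name): a dict with "intrinsics" (3x3 intrinsics, pixels), "camera_from_world" (4x4, takes a point from world to camera coordinates); the wrist camera has in their place "tool_from_camera" (4x4, takes a point from camera to tool coordinates, whose origin is the TCP and whose axes are the flange's). Camera axes: x right, y up, looking along -z (the intrinsics and any distortion apply to the point x, -y, -z); pixel columns grow to the right and rows downward; lengths in mm; the calibration is good to about 2 mm. A picture is of the moment at which its call begins: read the wrist's pose just before it. camera_info takes no time and is no camera call.
- manip.sign_off(): hands the job in, once; it reports no verdict.
The state is a dict: "clock": time; "joints": joint angles; "qd": joint speeds; "effort": joint torques, N m; "eef_pos": TCP position; "eef_rot": TCP orientation; "wrist_force": force on the tool from outside, world axes, zero at the start; "moment": the same for the moment, N m; "finger_gap": finger opening in mm.
Only numpy, scipy, OpenCV 4.12 (cv2) and the standard library are available. Lean on these libraries where they do the work, as an engineer would, in place of code of your own. Each camera call takes 0.05 s, during which the arm holds its last target.

## Working session

There is one attempt and no reset: what is moved stays moved. The work goes in short steps, Python scripts to look and compute and a tool call to move; the robot and the scene stay as the last step left them, time stands still between calls to the robot, and variables do not carry over. Pictures are saved under pics/ and viewed, and the job is handed in when it is done.

Besides the shell and the picture viewer there is one more tool, called by a JSON object that holds its "method" and its "body". play_rows: Moves the arm, as the interface text tells. Its arguments: {"type":"object","properties":{"commands":{"type":"array"},"squeeze":{"type":"number"}},"required":["commands"]}

```bash
mkdir -p pics; ls; python3 - <<'E'
from cell import manip
import cv2
print(manip.read_state())
for n in("scene","top"):
    p,d=manip.camera(n); cv2.imwrite(f"pics/{n}0.png",p[:,:,::-1]); i=manip.camera_info(n); print(n,i)
    import numpy as np; np.savez(f"{n}0.npz",p=p,d=d,K=i["intrinsics"],T=i["camera_from_world"])
print(manip.camera_info("wrist"))
E
```

```text
pics
{'clock': 0.0, 'joints': array([ 1.07639347e+00,  3.00474479e-01,  1.52157476e+00, -2.53900709e-05,
        1.32067060e+00, -6.66239641e-02]), 'qd': array([-0.00022218, -0.00155297,  0.00149797,  0.00072608, -0.00014098,
       -0.00067993]), 'effort': array([-6.97155301e-04, -5.31798899e+01, -3.52729225e+01,  7.08265649e-02,
        2.44396616e-02, -9.28133227e-05]), 'eef_pos': array([228.06835512, 500.20646585, 204.88714099]), 'eef_rot': array([-3.14046633e+00, -5.05037087e-05,  2.71382003e+00]), 'wrist_force': array([0.16202697, 0.55578642, 0.15483136]), 'moment': array([ 4.30144409e-02, -8.80633962e-05,  1.60610439e-02]), 'finger_gap': 94.12917156007978}
scene {'intrinsics': array([[420.5399936 ,   0.        , 277.65977492],
       [  0.        , 420.5399936 , 204.50246051],
       [  0.        ,   0.        ,   1.        ]]), 'camera_from_world': array([[ 5.21093214e-01, -8.53375604e-01, -1.45581958e-02,
        -2.73517589e+02],
       [ 5.62701069e-01,  3.30674798e-01,  7.57642188e-01,
        -3.33438769e+02],
       [-6.41739331e-01, -4.02994116e-01,  6.52507757e-01,
  
[... 479 characters left out ...]
    [-1.67498927e-01, -3.65152536e-03,  9.85865496e-01,
        -1.49187831e+03],
       [ 0.00000000e+00,  0.00000000e+00,  0.00000000e+00,
         1.00000000e+00]])}
{'intrinsics': array([[305.32499342,   0.        , 279.27689463],
       [  0.        , 305.32499342, 211.48744365],
       [  0.        ,   0.        ,   1.        ]]), 'tool_from_camera': array([[ 6.76194234e-04,  9.63377375e-01,  2.68148421e-01,
         7.79267979e+01],
       [ 9.99999508e-01, -8.46086644e-04,  5.18022175e-04,
        -1.85022517e-01],
       [ 7.25927641e-04,  2.68147939e-01, -9.63377473e-01,
        -1.79087611e+02],
       [ 0.00000000e+00,  0.00000000e+00,  0.00000000e+00,
         1.00000000e+00]])}
```

View pics/scene0.png

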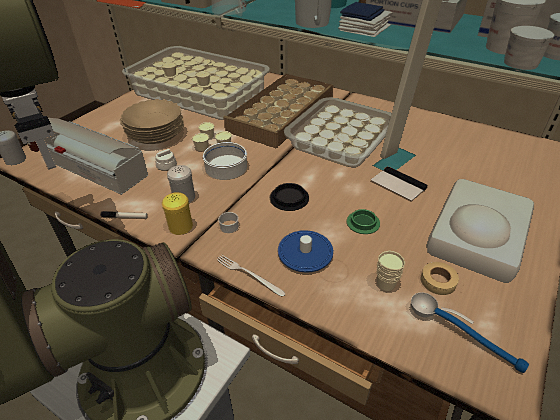

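View pics/top0.png

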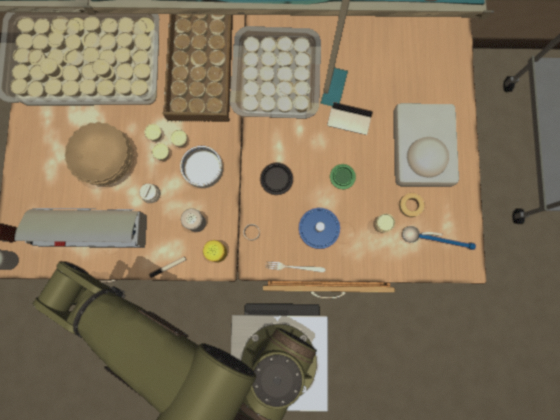

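```bash
cat > h.py <<'E'
import numpy as np,cv2
def world(K,T,u,v,d):
    x=(u-K[0,2])/K[0,0]*d; y=-(v-K[1,2])/K[1,1]*d
    P=np.stack([x,y,-d],-1); R=T[:3,:3]; return (P-T[:3,3])@R
def cloud(f):
    z=np.load(f); d=z['d'].astype(float); v,u=np.mgrid[:420,:560]
    return z['p'],d,world(z['K'],z['T'],u.astype(float),v.astype(float),d)
E
python3 - <<'E'
from h import *
p,d,W=cloud('top0.npz')
c={'shaker':(192,219),'yellow':(214,251),'tub':(202,167),'timer':(149,193),'cutter':(252,232),'lid':(319,228),'cup':(385,223),'tape':(412,205),'black':(277,179),'green':(343,177),'table':(300,200),'tableL':(230,200),'fork':(296,267),'canister':(5,260)}
for n,(u,v) in c.items():
    w=W[v-3:v+4,u-3:u+4].reshape(-1,3); print(n,np.median(w,0).round(0),p[v,u])
big=[cv2.resize(p[130:280,120:270,::-1],(600,600),interpolation=cv2.INTER_CUBIC)]
cv2.imwrite('pics/cropL.png',big[0])
p2=np.load('scene0.npz')['p']; cv2.imwrite('pics/cropS.png',cv2.resize(p2[120:270,120:320,::-1],(800,600),interpolation=cv2.INTER_CUBIC))
E
```

```text
shaker [456. 285. 105.] [184 187 172]
yellow [354. 211. 104.] [185 188  79]
tub [657. 280.   4.] [198 202 200]
timer [553. 449.  44.] [190 193 179]
cutter [430. 100.  -1.] [188 149 109]
lid [ 439. -126.   52.] [198 202 206]
cup [ 456. -340.   75.] [197 202 160]
tape [ 531. -452.   -1.] [188 149 110]
black [617.  17.   4.] [71 67 61]
green [ 627. -214.    4.] [ 77 108  76]
table [545. -64.  -1.] [185 147 107]
tableL [541. 179.   0.] [186 146 106]
fork [312. -52.   1.] [186 181 169]
canister [319. 889.  77.] [71 66 58]
```

View pics/cropL.png

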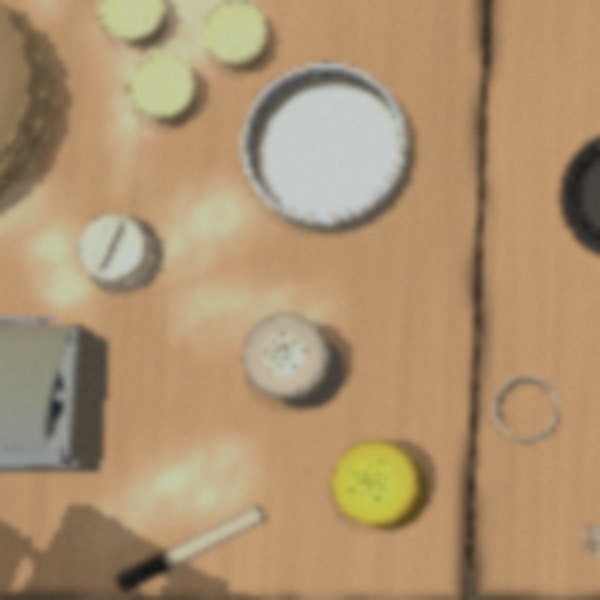

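View pics/cropS.png

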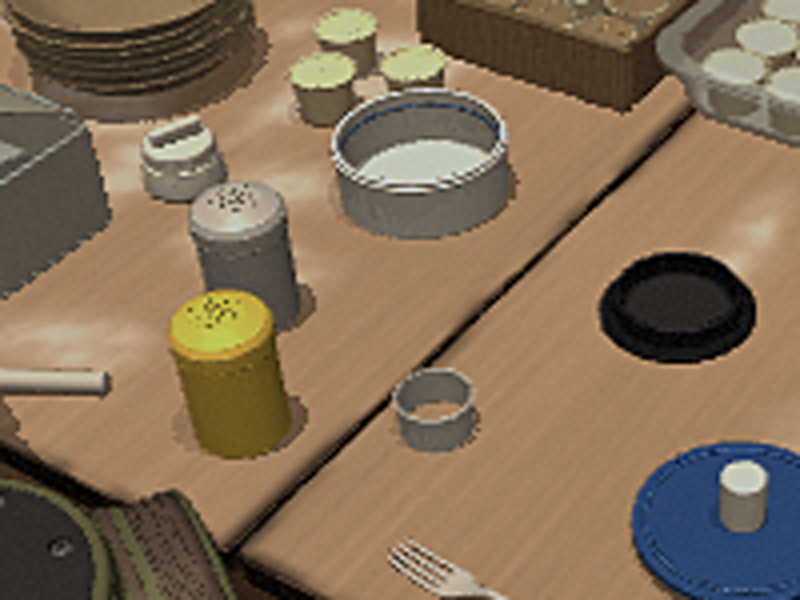

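```bash
python3 - <<'E'
from h import *
for f in('top0.npz','scene0.npz'):
  p,d,W=cloud(f); print(f)
  c={'shaker':(456,285,45,60,120),'yellow':(354,211,45,60,120),'tub':(657,280,80,38,60),'timer':(553,449,45,20,60),'cutter':(455,98,40,18,45),'lid':(439,-126,85,8,22),'knob':(439,-126,25,40,62),'cup':(456,-340,38,78,95),'tape':(531,-430,55,12,32),'black':(617,17,62,12,25),'green':(627,-214,50,12,25),'ladle':(430,-415,40,6,60)}
  for n,(x,y,r,a,b) in c.items():
    m=(d>0)&(np.hypot(W[...,0]-x,W[...,1]-y)<r)&(W[...,2]>a)&(W[...,2]<b)
    q=W[m]
    if len(q)<4: print(n,len(q));continue
    (cx,cy),rr=cv2.minEnclosingCircle(q[:,:2].astype(np.float32))
    lo,hi=np.percentile(q,[2,98],axis=0); print(n,len(q),'mec',round(cx,1),round(cy,1),round(rr,1),'bbox',((lo+hi)/2).round(1)[:2],(hi-lo).round(0)[:2],'z',q[:,2].max().round(0),np.median(q[:,2]).round(1))
E
```

```text
top0.npz
shaker 376 mec 459.8 291.6 34.7 bbox [459.3 289.9] [62. 62.] z 111.0 100.3
yellow 376 mec 358.9 215.7 34.9 bbox [357.8 214.5] [62. 62.] z 112.0 100.9
tub 285 mec 650.2 277.0 71.2 bbox [649.4 277.4] [136. 137.] z 60.0 50.5
timer 275 mec 559.1 454.5 32.9 bbox [557.8 453.1] [54. 54.] z 59.0 41.9
cutter 25 mec 429.1 100.4 27.3 bbox [440.8 100.5] [27. 54.] z 40.0 28.0
lid 1210 mec 444.4 -122.1 77.8 bbox [ 445.9 -129. ] [127. 129.] z 22.0 15.1
knob 62 mec 446.6 -128.6 15.1 bbox [ 446.3 -128.3] [28. 24.] z 59.0 52.9
cup 77 mec 457.4 -340.3 29.5 bbox [ 457.8 -340.5] [54. 56.] z 94.0 81.0
tape 342 mec 530.4 -444.5 41.6 bbox [ 529.6 -443.9] [76. 75.] z 31.0 22.5
black 135 mec 613.8 18.7 54.3 bbox [619.9  20. ] [92. 90.] z 24.0 18.7
green 93 mec 630.8 -212.4 36.3 bbox [ 630.7 -210.1] [65. 67.] z 24.0 17.3
ladle 84 mec 429.1 -420.1 35.9 bbox [ 426.8 -426.1] [54. 54.] z 31.0 12.5
scene0.npz
shaker 501 mec 454.8 286.7 34.4 bbox [452.4 283.4] [57. 56.] z 110.0 96.9
yellow 604 mec 355.2 211.7 34.8 bbox [351.5 208. ] [58. 57.] z 110.0 98.3
tub 425 mec 649.1 274.4 71.7 bbox [646.9 272.6] [135. 134.] z 59.0 49.1
timer 270 mec 555.1 448.0 32.3 bbox [552.  445.7] [50. 49.] z 60.0 41.3
cutter 82 mec 428.4 98.6 28.0 bbox [439.3  98.1] [27. 52.] z 34.0 26.0
lid 1645 mec 444.3 -132.7 72.5 bbox [ 441. -133.] [129. 128.] z 22.0 17.6
knob 121 mec 443.4 -132.6 16.1 bbox [ 441.9 -133.2] [27. 26.] z 59.0 54.5
cup 337 mec 455.7 -344.6 30.1 bbox [ 455.6 -344. ] [55. 54.] z 89.0 80.2
tape 670 mec 526.7 -448.4 42.3 bbox [ 525. -446.] [77. 70.] z 30.0 25.1
black 245 mec 616.2 16.6 49.3 bbox [615.9  15.8] [92. 92.] z 25.0 19.1
green 199 mec 625.6 -212.8 37.1 bbox [ 626.3 -215.2] [68. 65.] z 25.0 19.5
ladle 298 mec 428.8 -422.3 34.9 bbox [ 425.8 -432.7] [55. 39.] z 33.0 16.9
```

{"method": "play_rows", "body": {"commands": [{"x":-0.035,"y":-0.028,"z":-0.003,"grip":1},{"x":-0.035,"y":-0.028,"z":-0.003},{"x":-0.035,"y":-0.028,"z":-0.003},{"x":-0.035,"y":-0.028,"z":-0.003},{"x":-0.035,"y":-0.028,"z":-0.003},{"x":-0.035,"y":-0.028,"z":-0.003},{"x":-0.035,"y":-0.028,"z":-0.003},{"x":-0.035,"y":-0.028,"z":-0.003},{"x":-0.035,"y":-0.028,"z":-0.003},{"x":-0.035,"y":-0.028,"z":-0.003},{"x":0}]}}

```text
$.commands[0]: bad value
```

{"method": "play_rows", "body": {"commands": [{"x":-0.035,"y":-0.028,"z":-0.003,"wx":0,"wy":0,"wz":0,"grip":1},{"x":-0.035,"y":-0.028,"z":-0.003,"wx":0,"wy":0,"wz":0,"grip":1},{"x":-0.035,"y":-0.028,"z":-0.003,"wx":0,"wy":0,"wz":0,"grip":1},{"x":-0.035,"y":-0.028,"z":-0.003,"wx":0,"wy":0,"wz":0,"grip":1},{"x":-0.035,"y":-0.028,"z":-0.003,"wx":0,"wy":0,"wz":0,"grip":1},{"x":-0.035,"y":-0.028,"z":-0.003,"wx":0,"wy":0,"wz":0,"grip":1},{"x":-0.035,"y":-0.028,"z":-0.003,"wx":0,"wy":0,"wz":0,"grip":1},{"x":-0.035,"y":-0.028,"z":-0.003,"wx":0,"wy":0,"wz":0,"grip":1},{"x":-0.035,"y":-0.028,"z":-0.003,"wx":0,"wy":0,"wz":0,"grip":1},{"x":-0.035,"y":-0.028,"z":-0.003,"wx":0,"wy":0,"wz":0,"grip":1},{"x":0,"y":0,"z":0,"wx":0,"wy":0,"wz":0,"grip":1}]}}

```text
clock: 1.48
eef_pos: [431.1, 98.6, 235.3]
eef_rot: [-3.141, -0.0, 2.71]
wrist_force: [0.2, 0.6, 0.8]
finger_gap: 93.7
```

Full rows work. Now a wrist view for the cutter, with a reusable helper.

```bash
cat >> h.py <<'E'
from scipy.spatial.transform import Rotation as Rot
def wrist(name):
    from cell import manip
    s=manip.read_state(); p,d=manip.camera("wrist"); i=manip.camera_info("wrist")
    K=i["intrinsics"]; C=i["tool_from_camera"]; d=d.astype(float)
    v,u=np.mgrid[:420,:560].astype(float)
    P=np.stack([(u-K[0,2])/K[0,0]*d,-(v-K[1,2])/K[1,1]*d,-d],-1)
    R=Rot.from_euler('xyz',s["eef_rot"]).as_matrix()
    W=(P@C[:3,:3].T+C[:3,3])@R.T+s["eef_pos"]
    cv2.imwrite(f"pics/{name}.png",p[:,:,::-1]); np.savez(name+'.npz',p=p,d=d,W=W)
    print('clock',s['clock'].__round__(2),'pos',s["eef_pos"].round(1),'rot',s["eef_rot"].round(3),'gap',round(s['finger_gap'],1),'F',s['wrist_force'].round(1))
    return s,p,d,W
def fit(W,d,x,y,r,a,b):
    m=(d>0)&(np.hypot(W[...,0]-x,W[...,1]-y)<r)&(W[...,2]>a)&(W[...,2]<b)
    q=W[m]
    if len(q)<5: return print('few',len(q))
    (cx,cy),rr=cv2.minEnclosingCircle(q[:,:2].astype(np.float32))
    lo,hi=np.percentile(q,[1,99],axis=0); print(len(q),'mec',round(cx,1),round(cy,1),round(rr,1),'bbox',((lo+hi)/2).round(1)[:2],(hi-lo).round(1)[:2],'z',np.percentile(q[:,2],[50,98]).round(1))
def totool(s,tx,ty,tz):
    R=Rot.from_euler('xyz',s["eef_rot"]).as_matrix(); print('tool shift',(R.T@(np.array([tx,ty,tz])-s["eef_pos"])).round(1))
E
python3 - <<'E'
from h import *
s,p,d,W=wrist('w1')
fit(W,d,429,99,45,18,40); fit(W,d,429,99,45,26,40); fit(W,d,440,-130,100,40,60)
E
```

```text
clock 1.48 pos [431.1  98.6 235.3] rot [-3.141 -0.     2.71 ] gap 93.7 F [0.2 0.6 0.8]
327 mec 425.9 98.8 27.5 bbox [425.8  98.8] [53.6 53.3] z [29.8 31.7]
256 mec 425.9 98.8 27.5 bbox [425.8  98.8] [53.9 53.6] z [30.1 31.8]
488 mec 443.7 -129.8 14.9 bbox [ 443.3 -129.6] [27.9 27.3] z [53.4 55.1]
```

View pics/w1.png

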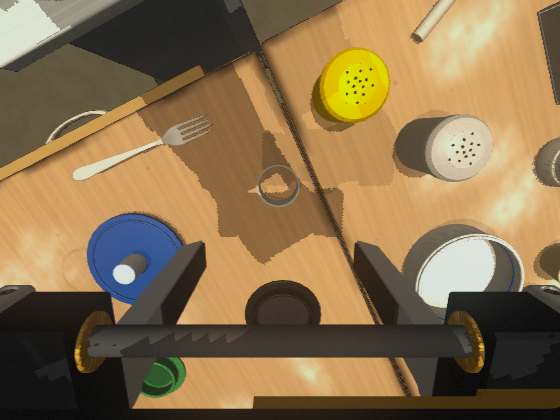

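The wrist view shows the cutter at (278,186), with the steel shaker at (458,148) and the yellow decoy at (355,85). The tub is at (470,275), the lid knob at (128,272), the black holder at (283,308) and the green holder at (165,375).

```bash
python3 - <<'E'
from h import *
z=np.load('w1.npz');W=z['W'];d=z['d']
for n,a in {'shaker':(457,288,50,60,120),'tub':(649,276,85,45,60),'lid':(443,-130,80,8,22),'black':(617,18,60,12,25),'blackpocket':(617,18,40,0,8),'green':(628,-213,45,12,25)}.items(): print(n,end=' ');fit(W,d,*a)
from cell import manip
totool(manip.read_state(),426,99,10)
E
```

```text
shaker 4203 mec 457.2 289.6 34.8 bbox [455.6 287.1] [63.4 62.3] z [100.5 106.1]
tub 1108 mec 643.5 276.2 70.5 bbox [630.8 276.4] [106.  133.5] z [51.6 54.4]
lid 5143 mec 443.6 -130.8 71.6 bbox [ 433.6 -129.7] [114.7 134.1] z [16. 18.]
black 432 mec 613.2 19.6 47.5 bbox [603.7  20.9] [68.3 89.7] z [19.2 21. ]
blackpocket 1214 mec 616.9 18.1 39.9 bbox [612.3  18.8] [56.4 73.4] z [4.2 5.7]
green 397 mec 627.7 -212.3 35.4 bbox [ 631.1 -209.9] [60.6 64.3] z [18.3 21.1]
tool shift [  3.7  -2.5 225.2]
```

{"method": "play_rows", "body": {"commands": [{"x":0.004,"y":-0.0025,"z":0.025,"wx":0,"wy":0,"wz":0,"grip":1},{"x":0,"y":0,"z":0.05,"wx":0,"wy":0,"wz":0,"grip":1},{"x":0,"y":0,"z":0.05,"wx":0,"wy":0,"wz":0,"grip":1},{"x":0,"y":0,"z":0.05,"wx":0,"wy":0,"wz":0,"grip":1},{"x":0,"y":0,"z":0.03,"wx":0,"wy":0,"wz":0,"grip":1},{"x":0,"y":0,"z":0.02,"wx":0,"wy":0,"wz":0,"grip":1},{"x":0,"y":0,"z":0,"wx":0,"wy":0,"wz":0,"grip":1},{"x":0,"y":0,"z":0,"wx":0,"wy":0,"wz":0,"grip":0.3},{"x":0,"y":0,"z":0,"wx":0,"wy":0,"wz":0,"grip":0.3},{"x":0,"y":0,"z":0,"wx":0,"wy":0,"wz":0,"grip":0.3},{"x":0,"y":0,"z":0,"wx":0,"wy":0,"wz":0,"grip":0.3},{"x":0,"y":0,"z":0,"wx":0,"wy":0,"wz":0,"grip":0.3},{"x":0,"y":0,"z":0,"wx":0,"wy":0,"wz":0,"grip":0.3}], "squeeze": 15}}

```text
clock: 3.15
eef_pos: [425.9, 99.9, 10.6]
eef_rot: [3.141, 0.0, 2.714]
wrist_force: [-1.0, 0.2, 5.7]
finger_gap: 53.3
```

{"method": "play_rows", "body": {"commands": [{"x":0,"y":0,"z":-0.03,"wx":0,"wy":0,"wz":0,"grip":0.3},{"x":0,"y":0,"z":-0.05,"wx":0,"wy":0,"wz":0,"grip":0.3},{"x":0,"y":0,"z":-0.05,"wx":0,"wy":0,"wz":0,"grip":0.3},{"x":-0.01,"y":0.02,"z":-0.04,"wx":0,"wy":0,"wz":0,"grip":0.3},{"x":-0.02,"y":0.039,"z":0,"wx":0,"wy":0,"wz":0,"grip":0.3},{"x":-0.02,"y":0.039,"z":0,"wx":0,"wy":0,"wz":0,"grip":0.3},{"x":-0.02,"y":0.039,"z":0,"wx":0,"wy":0,"wz":0,"grip":0.3},{"x":-0.02,"y":0.039,"z":0,"wx":0,"wy":0,"wz":0,"grip":0.3},{"x":-0.02,"y":0.039,"z":0,"wx":0,"wy":0,"wz":0,"grip":0.3},{"x":-0.019,"y":0.037,"z":0,"wx":0,"wy":0,"wz":0,"grip":0.3},{"x":0,"y":0,"z":0,"wx":0,"wy":0,"wz":0,"grip":0.3}]}}

```text
clock: 4.53
eef_pos: [648.3, 276.7, 178.1]
eef_rot: [-3.14, -0.002, 2.715]
wrist_force: [0.0, -0.5, -0.4]
finger_gap: 53.5
```

```bash
python3 - <<'E'
from h import *
s,p,d,W=wrist('w2')
fit(W,d,648,276,85,46,60)
m=(d>0)&(np.hypot(W[...,0]-648,W[...,1]-276)<85)&(W[...,2]>46)&(W[...,2]<58)
q=W[m]; A=np.c_[q[:,:2],np.ones(len(q))]; c=np.linalg.lstsq(A,(q[:,:2]**2).sum(1),rcond=None)[0]; print('circ',c[:2]/2,np.sqrt(c[2]+(c[:2]**2).sum()/4))
for n,a in {'shaker':(457,288,50,60,120),'timer':(555,450,45,20,70)}.items(): print(n,end=' ');fit(W,d,*a)
totool(s,648,276,12)
E
```

```text
clock 4.53 pos [648.3 276.7 178.1] rot [-3.140e+00 -2.000e-03  2.715e+00] gap 53.5 F [ 0.  -0.5 -0.4]
2300 mec 648.7 275.5 71.2 bbox [647.2 276.4] [136.7 137.2] z [52.7 55. ]
circ [647.34308538 276.22121626] 66.82464369681621
shaker 3215 mec 464.9 287.2 33.5 bbox [475.1 286.9] [34.  59.3] z [ 98.7 105. ]
timer 4074 mec 557.3 452.4 31.9 bbox [557.8 450.5] [57.2 56. ] z [42.5 57.2]
tool shift [ -0.3  -0.5 166.1]
```

View pics/w2.png

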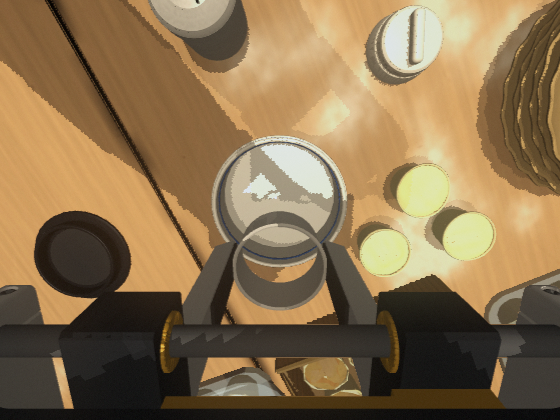

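```bash
python3 - <<'E'
from h import *
p,d,W=cloud('top0.npz')
for c in [(648,276),(618,18),(628,-213)]:
  m=(d>0)&(np.hypot(W[...,0]-c[0],W[...,1]-c[1])<130)&(np.hypot(W[...,0]-c[0],W[...,1]-c[1])>75); print(c,np.percentile(W[m][:,2],[50,98,100]).round())
E
```

```text
(648, 276) [-0. 40. 48.]
(618, 18) [-1.  6. 10.]
(628, -213) [-1.  7. 11.]
```

{"method": "play_rows", "body": {"commands": [{"x":0,"y":0,"z":0.05,"wx":0,"wy":0,"wz":0,"grip":0.3},{"x":0,"y":0,"z":0.04,"wx":0,"wy":0,"wz":0,"grip":0.3},{"x":0,"y":0,"z":0.035,"wx":0,"wy":0,"wz":0,"grip":0.3},{"x":0,"y":0,"z":0.02,"wx":0,"wy":0,"wz":0,"grip":0.3},{"x":0,"y":0,"z":0.01,"wx":0,"wy":0,"wz":0,"grip":0.3},{"x":0,"y":0,"z":0.005,"wx":0,"wy":0,"wz":0,"grip":0.3},{"x":0,"y":0,"z":0.002,"wx":0,"wy":0,"wz":0,"grip":0.3},{"x":0,"y":0,"z":0,"wx":0,"wy":0,"wz":0,"grip":0.3}]}}

```text
clock: 5.58
eef_pos: [648.0, 275.7, 19.1]
eef_rot: [3.141, 0.001, 2.714]
wrist_force: [-0.2, 0.3, -0.6]
finger_gap: 53.6
```

{"method": "play_rows", "body": {"commands": [{"x":0,"y":0,"z":0.003,"wx":0,"wy":0,"wz":0,"grip":0.3},{"x":0,"y":0,"z":0.001,"wx":0,"wy":0,"wz":0,"grip":0.3},{"x":0,"y":0,"z":0,"wx":0,"wy":0,"wz":0,"grip":0.3},{"x":0,"y":0,"z":0,"wx":0,"wy":0,"wz":0,"grip":0.75},{"x":0,"y":0,"z":0,"wx":0,"wy":0,"wz":0,"grip":0.75},{"x":0,"y":0,"z":0,"wx":0,"wy":0,"wz":0,"grip":0.75},{"x":0,"y":0,"z":0,"wx":0,"wy":0,"wz":0,"grip":0.75},{"x":0,"y":0,"z":-0.03,"wx":0,"wy":0,"wz":0,"grip":0.75},{"x":0,"y":0,"z":-0.05,"wx":0,"wy":0,"wz":0,"grip":0.75},{"x":0,"y":0,"z":-0.05,"wx":0,"wy":0,"wz":0,"grip":0.75},{"x":0,"y":0,"z":-0.05,"wx":0,"wy":0,"wz":0,"grip":0.75},{"x":0,"y":0,"z":-0.03,"wx":0,"wy":0,"wz":0,"grip":0.75},{"x":0,"y":0,"z":0,"wx":0,"wy":0,"wz":0,"grip":0.75}]}}

```text
clock: 7.2
eef_pos: [648.4, 275.9, 227.1]
eef_rot: [3.138, 0.003, 2.714]
wrist_force: [0.1, 0.3, -0.3]
finger_gap: 70.3
```

```bash
python3 - <<'E'
from h import *
s,p,d,W=wrist('w3')
fit(W,d,648,276,85,47,60); fit(W,d,648,276,50,25,42)
totool(s,443,-130,180)
E
```

```text
clock 7.2 pos [648.4 275.9 227.1] rot [3.138e+00 3.000e-03 2.714e+00] gap 70.3 F [ 0.1  0.3 -0.3]
1865 mec 648.4 275.7 70.9 bbox [647.4 276.3] [137.1 137.6] z [52.7 54.9]
312 mec 648.1 275.4 27.5 bbox [648.  275.4] [53.5 53.3] z [33.8 35.6]
tool shift [  18.7 -454.6   45.6]
```

View pics/w3.png

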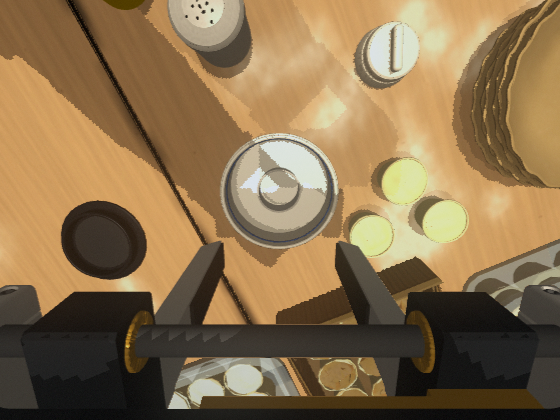

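The cutter lies flat and centred in the tub at (279,187). Next is the lid.

{"method": "play_rows", "body": {"commands": [{"x":0.002,"y":-0.0455,"z":0.002,"wx":0,"wy":0,"wz":0,"grip":0.75},{"x":0.002,"y":-0.0455,"z":0.002,"wx":0,"wy":0,"wz":0,"grip":0.75},{"x":0.002,"y":-0.0455,"z":0.002,"wx":0,"wy":0,"wz":0,"grip":0.75},{"x":0.002,"y":-0.0455,"z":0.002,"wx":0,"wy":0,"wz":0,"grip":0.75},{"x":0.002,"y":-0.0455,"z":0.002,"wx":0,"wy":0,"wz":0,"grip":0.75},{"x":0.002,"y":-0.0455,"z":0.002,"wx":0,"wy":0,"wz":0,"grip":0.75},{"x":0.002,"y":-0.0455,"z":0.002,"wx":0,"wy":0,"wz":0,"grip":0.75},{"x":0.002,"y":-0.0455,"z":0.002,"wx":0,"wy":0,"wz":0,"grip":0.75},{"x":0.002,"y":-0.0455,"z":0.002,"wx":0,"wy":0,"wz":0,"grip":0.75},{"x":0.001,"y":-0.045,"z":0.002,"wx":0,"wy":0,"wz":0,"grip":0.75},{"x":0,"y":0,"z":0,"wx":0,"wy":0,"wz":0,"grip":0.75}]}}

```text
clock: 8.62
eef_pos: [440.3, -131.6, 202.9]
eef_rot: [-3.141, -0.002, 2.71]
wrist_force: [0.0, 0.4, -0.4]
finger_gap: 70.5
```

```bash
python3 - <<'E'
from h import *
s,p,d,W=wrist('w4')
fit(W,d,443,-130,85,8,22); fit(W,d,443,-130,30,45,60)
totool(s,443.5,-130,28)
for n,a in {'green':(628,-213,45,12,25),'cup':(456,-342,40,75,95),'ladle':(430,-425,40,6,60),'tape':(528,-446,55,14,34)}.items(): print(n,end=' ');fit(W,d,*a)
E
```

```text
clock 8.62 pos [ 440.3 -131.6  202.9] rot [-3.141e+00 -2.000e-03  2.710e+00] gap 70.5 F [ 0.   0.4 -0.4]
9521 mec 443.9 -130.8 71.0 bbox [ 443.2 -130.7] [132.2 132.1] z [15.8 17.7]
549 mec 443.4 -130.8 14.7 bbox [ 443.  -130.6] [27.3 27.1] z [53.6 55.1]
tool shift [ -2.7   2.8 174.9]
green 233 mec 627.4 -212.2 35.5 bbox [ 626.3 -205.2] [67.1 51.6] z [18.6 21.2]
cup 825 mec 450.9 -340.2 28.3 bbox [ 445.  -339.2] [33.  49.9] z [77.3 85.5]
ladle 1015 mec 425.9 -439.4 29.7 bbox [ 423.5 -437.8] [51.8 53.1] z [16.1 29.6]
tape few 0
```

View pics/w4.png

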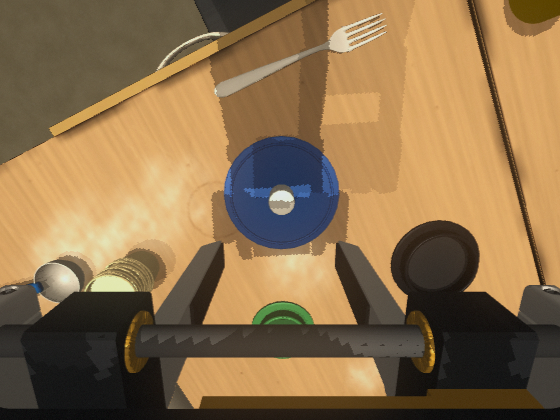

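{"method": "play_rows", "body": {"commands": [{"x":-0.0027,"y":0.002,"z":0.03,"wx":0,"wy":0,"wz":0,"grip":0.75},{"x":0,"y":0,"z":0.05,"wx":0,"wy":0,"wz":0,"grip":0.75},{"x":0,"y":0,"z":0.05,"wx":0,"wy":0,"wz":0,"grip":0.75},{"x":0,"y":0,"z":0.03,"wx":0,"wy":0,"wz":0,"grip":0.75},{"x":0,"y":0,"z":0.015,"wx":0,"wy":0,"wz":0,"grip":0.75},{"x":0,"y":0,"z":0.003,"wx":0,"wy":0,"wz":0,"grip":0.75},{"x":0,"y":0,"z":0,"wx":0,"wy":0,"wz":0,"grip":0.75},{"x":0,"y":0,"z":0,"wx":0,"wy":0,"wz":0,"grip":0.05},{"x":0,"y":0,"z":0,"wx":0,"wy":0,"wz":0,"grip":0.05},{"x":0,"y":0,"z":0,"wx":0,"wy":0,"wz":0,"grip":0.05},{"x":0,"y":0,"z":0,"wx":0,"wy":0,"wz":0,"grip":0.05},{"x":0,"y":0,"z":0,"wx":0,"wy":0,"wz":0,"grip":0.05},{"x":0,"y":0,"z":0,"wx":0,"wy":0,"wz":0,"grip":0.05},{"x":0,"y":0,"z":0,"wx":0,"wy":0,"wz":0,"grip":0.05}], "squeeze": 25}}

```text
clock: 10.42
eef_pos: [445.2, -129.4, 26.5]
eef_rot: [-3.142, 0.0, 2.714]
wrist_force: [-0.6, -1.0, 2.8]
finger_gap: 29.0
```

{"method": "play_rows", "body": {"commands": [{"x":0,"y":0,"z":-0.02,"wx":0,"wy":0,"wz":0,"grip":0.05},{"x":0,"y":0,"z":-0.04,"wx":0,"wy":0,"wz":0,"grip":0.05},{"x":0,"y":0,"z":-0.05,"wx":0,"wy":0,"wz":0,"grip":0.05},{"x":0,"y":0,"z":-0.04,"wx":0,"wy":0,"wz":0,"grip":0.05},{"x":-0.001,"y":0.023,"z":0,"wx":0,"wy":0,"wz":0,"grip":0.05},{"x":-0.002,"y":0.04,"z":0,"wx":0,"wy":0,"wz":0,"grip":0.05},{"x":-0.002,"y":0.045,"z":0,"wx":0,"wy":0,"wz":0,"grip":0.05},{"x":-0.002,"y":0.045,"z":0,"wx":0,"wy":0,"wz":0,"grip":0.05},{"x":-0.002,"y":0.045,"z":0,"wx":0,"wy":0,"wz":0,"grip":0.05},{"x":-0.002,"y":0.045,"z":0,"wx":0,"wy":0,"wz":0,"grip":0.05},{"x":-0.002,"y":0.045,"z":0,"wx":0,"wy":0,"wz":0,"grip":0.05},{"x":-0.002,"y":0.045,"z":0,"wx":0,"wy":0,"wz":0,"grip":0.05},{"x":-0.002,"y":0.045,"z":0,"wx":0,"wy":0,"wz":0,"grip":0.05},{"x":0,"y":0.04,"z":0,"wx":0,"wy":0,"wz":0,"grip":0.05},{"x":0,"y":0.035,"z":0,"wx":0,"wy":0,"wz":0,"grip":0.05},{"x":0,"y":0,"z":0,"wx":0,"wy":0,"wz":0,"grip":0.05}]}}

```text
clock: 12.42
eef_pos: [648.4, 277.7, 174.9]
eef_rot: [-3.141, -0.001, 2.716]
wrist_force: [0.2, -0.9, -2.8]
finger_gap: 29.2
```

```bash
python3 - <<'E'
from h import *
s,p,d,W=wrist('w5')
x,y,z=s['eef_pos']; fit(W,d,x,y,90,z-20,z+5)
m=(d>0)&(np.hypot(W[...,0]-x,W[...,1]-y)<90)&(abs(W[...,2]-z+8)<12)
q=W[m];A=np.c_[q[:,:2]-[x,y],np.ones(len(q))];print('plane',np.linalg.lstsq(A,q[:,2]-z,rcond=None)[0])
totool(s,648,276,70)
E
```

```text
clock 12.43 pos [648.4 277.7 174.9] rot [-3.141e+00 -1.000e-03  2.716e+00] gap 29.2 F [ 0.2 -0.9 -2.8]
24023 mec 648.0 277.8 71.1 bbox [640.6 278.8] [120.8 132.1] z [164.2 166.4]
plane [-1.81853813e-03 -6.41898849e-04 -1.06034941e+01]
tool shift [ -0.5  -1.6 104.9]
```

View pics/w5.png

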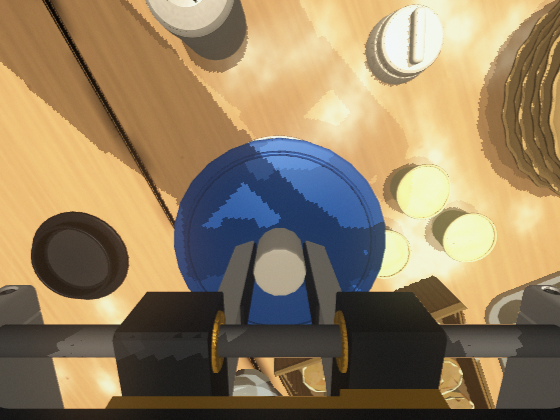

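{"method": "play_rows", "body": {"commands": [{"x":-0.0005,"y":-0.0017,"z":0.03,"wx":0,"wy":0,"wz":0,"grip":0.05},{"x":0,"y":0,"z":0.03,"wx":0,"wy":0,"wz":0,"grip":0.05},{"x":0,"y":0,"z":0.02,"wx":0,"wy":0,"wz":0,"grip":0.05},{"x":0,"y":0,"z":0.01,"wx":0,"wy":0,"wz":0,"grip":0.05},{"x":0,"y":0,"z":0.005,"wx":0,"wy":0,"wz":0,"grip":0.05},{"x":0,"y":0,"z":0.005,"wx":0,"wy":0,"wz":0,"grip":0.05},{"x":0,"y":0,"z":0.005,"wx":0,"wy":0,"wz":0,"grip":0.05},{"x":0,"y":0,"z":0,"wx":0,"wy":0,"wz":0,"grip":0.05}]}}

```text
clock: 13.48
eef_pos: [648.2, 274.0, 71.2]
eef_rot: [-3.141, -0.0, 2.714]
wrist_force: [0.5, -0.8, -1.6]
finger_gap: 29.2
```

{"method": "play_rows", "body": {"commands": [{"x":0,"y":0.001,"z":0.002,"wx":0,"wy":0,"wz":0,"grip":0.05},{"x":0,"y":0,"z":0.001,"wx":0,"wy":0,"wz":0,"grip":0.05},{"x":0,"y":0,"z":0,"wx":0,"wy":0,"wz":0,"grip":0.05},{"x":0,"y":0,"z":0,"wx":0,"wy":0,"wz":0,"grip":0.05}]}}

```text
clock: 13.98
eef_pos: [648.8, 275.0, 68.7]
eef_rot: [3.141, 0.0, 2.714]
wrist_force: [-0.1, 0.4, -0.1]
finger_gap: 29.4
```

{"method": "play_rows", "body": {"commands": [{"x":0,"y":0,"z":0,"wx":0,"wy":0,"wz":0,"grip":0.6},{"x":0,"y":0,"z":0,"wx":0,"wy":0,"wz":0,"grip":0.6},{"x":0,"y":0,"z":0,"wx":0,"wy":0,"wz":0,"grip":0.6},{"x":0,"y":0,"z":0,"wx":0,"wy":0,"wz":0,"grip":0.6},{"x":0,"y":0,"z":-0.03,"wx":0,"wy":0,"wz":0,"grip":0.6},{"x":0,"y":0,"z":-0.05,"wx":0,"wy":0,"wz":0,"grip":0.6},{"x":0,"y":0,"z":-0.05,"wx":0,"wy":0,"wz":0,"grip":1},{"x":0,"y":0,"z":-0.05,"wx":0,"wy":0,"wz":0,"grip":1},{"x":0,"y":0,"z":0,"wx":0,"wy":0,"wz":0,"grip":1}]}}

```text
clock: 15.1
eef_pos: [649.7, 275.3, 253.4]
eef_rot: [3.136, 0.005, 2.714]
wrist_force: [0.2, -0.9, -0.3]
finger_gap: 83.1
```

```bash
python3 - <<'E'
from h import *
s,p,d,W=wrist('w6')
fit(W,d,648,276,85,40,70); 
m=(d>0)&(np.hypot(W[...,0]-648,W[...,1]-276)<65)&(np.hypot(W[...,0]-648,W[...,1]-276)>22)&(abs(W[...,2]-58)<9)
q=W[m];A=np.c_[q[:,:2]-[648,276],np.ones(len(q))];print('plane',np.linalg.lstsq(A,q[:,2],rcond=None)[0])
totool(s,457,288,225)
E
```

```text
clock 15.1 pos [649.7 275.3 253.4] rot [3.136 0.005 2.714] gap 83.1 F [ 0.2 -0.9 -0.3]
9289 mec 648.2 275.2 71.2 bbox [647.5 275.5] [132.3 132.3] z [57.9 59.8]
plane [-9.12701377e-04 -1.38821175e-04  5.79248938e+01]
tool shift [180.7 -68.5  27. ]
```

View pics/w6.png

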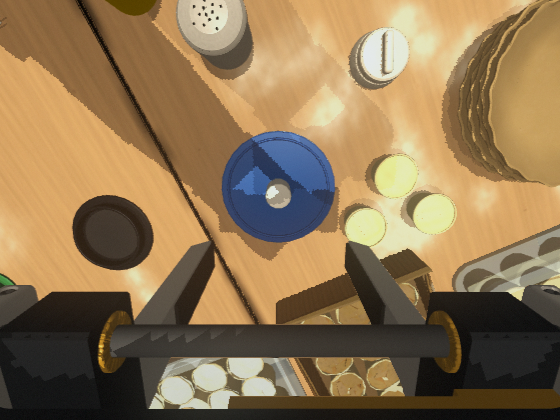

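{"method": "play_rows", "body": {"commands": [{"x":0.03,"y":-0.0115,"z":0,"wx":0,"wy":0,"wz":0,"grip":1},{"x":0.04,"y":-0.015,"z":0,"wx":0,"wy":0,"wz":0,"grip":1},{"x":0.04,"y":-0.015,"z":0.005,"wx":0,"wy":0,"wz":0,"grip":1},{"x":0.04,"y":-0.015,"z":0.005,"wx":0,"wy":0,"wz":0,"grip":1},{"x":0.03,"y":-0.012,"z":0.005,"wx":0,"wy":0,"wz":0,"grip":1},{"x":0,"y":0,"z":0,"wx":0,"wy":0,"wz":0,"grip":1},{"x":0,"y":0,"z":0,"wx":0,"wy":0,"wz":0,"grip":1}]}}

```text
clock: 16.02
eef_pos: [456.8, 287.2, 232.8]
eef_rot: [-3.141, -0.0, 2.714]
wrist_force: [0.4, -0.7, -0.7]
finger_gap: 94.0
```

```bash
python3 - <<'E'
from h import *
s,p,d,W=wrist('w7')
fit(W,d,457,288,50,60,120); fit(W,d,457,288,50,85,120);fit(W,d,457,288,70,8,120)
totool(s,457,288,46)
E
```

```text
clock 16.02 pos [456.8 287.2 232.8] rot [-3.141 -0.     2.714] gap 94.0 F [ 0.4 -0.7 -0.7]
3223 mec 457.6 290.1 34.5 bbox [456.3 290.6] [64.  63.5] z [101.4 106.3]
3170 mec 457.6 290.1 34.5 bbox [456.5 290.6] [63.8 63.5] z [101.5 106.3]
3416 mec 457.6 290.1 34.5 bbox [456.2 290.6] [63.7 63.4] z [101.1 106.2]
tool shift [1.000e-01 9.000e-01 1.868e+02]
```

View pics/w7.png

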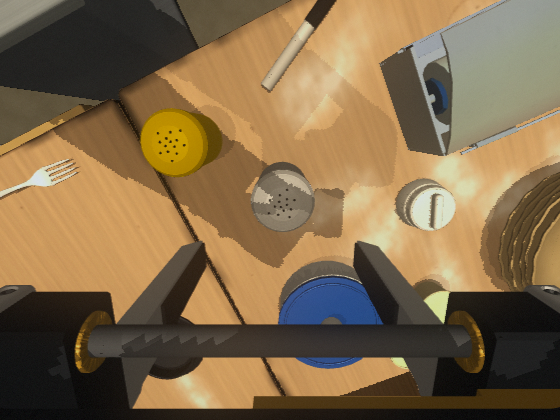

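Steel shaker at (283,200), pale pierced cap. The yellow one at (174,142) is the decoy. Grasping.

{"method": "play_rows", "body": {"commands": [{"x":0.001,"y":0.0025,"z":0.03,"wx":0,"wy":0,"wz":0,"grip":1},{"x":0,"y":0,"z":0.04,"wx":0,"wy":0,"wz":0,"grip":1},{"x":0,"y":0,"z":0.04,"wx":0,"wy":0,"wz":0,"grip":1},{"x":0,"y":0,"z":0.04,"wx":0,"wy":0,"wz":0,"grip":1},{"x":0,"y":0,"z":0.03,"wx":0,"wy":0,"wz":0,"grip":1},{"x":0,"y":0,"z":0.01,"wx":0,"wy":0,"wz":0,"grip":1},{"x":0,"y":0,"z":0,"wx":0,"wy":0,"wz":0,"grip":1},{"x":0,"y":0,"z":0,"wx":0,"wy":0,"wz":0,"grip":0.9},{"x":0,"y":0,"z":0,"wx":0,"wy":0,"wz":0,"grip":0.8},{"x":0,"y":0,"z":0,"wx":0,"wy":0,"wz":0,"grip":0.7},{"x":0,"y":0,"z":0,"wx":0,"wy":0,"wz":0,"grip":0.5},{"x":0,"y":0,"z":0,"wx":0,"wy":0,"wz":0,"grip":0.5},{"x":0,"y":0,"z":0,"wx":0,"wy":0,"wz":0,"grip":0.5},{"x":0,"y":0,"z":0,"wx":0,"wy":0,"wz":0,"grip":0.5}], "squeeze": 25}}

```text
clock: 17.82
eef_pos: [456.9, 290.2, 44.0]
eef_rot: [3.141, 0.001, 2.714]
wrist_force: [-0.7, 0.0, 5.9]
finger_gap: 68.9
```

{"method": "play_rows", "body": {"commands": [{"x":0,"y":0,"z":-0.015,"wx":0,"wy":0,"wz":0,"grip":0.5},{"x":0,"y":0,"z":-0.03,"wx":0,"wy":0,"wz":0,"grip":0.5},{"x":0,"y":0,"z":-0.04,"wx":0,"wy":0,"wz":0,"grip":0.5},{"x":0,"y":0,"z":-0.04,"wx":0,"wy":0,"wz":0,"grip":0.5},{"x":-0.01,"y":-0.007,"z":-0.01,"wx":0,"wy":0,"wz":0,"grip":0.5},{"x":-0.02,"y":-0.014,"z":0,"wx":0,"wy":0,"wz":0,"grip":0.5},{"x":-0.03,"y":-0.021,"z":0,"wx":0,"wy":0,"wz":0,"grip":0.5},{"x":-0.03,"y":-0.021,"z":0,"wx":0,"wy":0,"wz":0,"grip":0.5},{"x":-0.03,"y":-0.021,"z":0,"wx":0,"wy":0,"wz":0,"grip":0.5},{"x":-0.03,"y":-0.021,"z":0,"wx":0,"wy":0,"wz":0,"grip":0.5},{"x":-0.03,"y":-0.021,"z":0,"wx":0,"wy":0,"wz":0,"grip":0.5},{"x":-0.03,"y":-0.021,"z":0,"wx":0,"wy":0,"wz":0,"grip":0.5},{"x":-0.03,"y":-0.021,"z":0,"wx":0,"wy":0,"wz":0,"grip":0.5},{"x":-0.019,"y":-0.013,"z":0,"wx":0,"wy":0,"wz":0,"grip":0.5},{"x":0,"y":0,"z":0,"wx":0,"wy":0,"wz":0,"grip":0.5},{"x":0,"y":0,"z":0,"wx":0,"wy":0,"wz":0,"grip":0.5}]}}

```text
clock: 19.82
eef_pos: [616.8, 18.4, 178.1]
eef_rot: [-3.141, -0.001, 2.714]
wrist_force: [0.9, 0.1, -3.0]
finger_gap: 68.6
```

```bash
python3 - <<'E'
from h import *
for f in('w2','w3','w5','w6'):
    z=np.load(f+'.npz');print(f);fit(z['W'],z['d'],617,18,56,14,28);fit(z['W'],z['d'],617,18,75,4,28)
s,p,d,W=wrist('w8')
fit(W,d,617,18,56,14,28);fit(W,d,617,18,75,4,28)
x,y,z=s['eef_pos'];print('shaker');fit(W,d,x,y,45,z+25,z+70)
totool(s,617,18,50)
E
```

```text
w2
1339 mec 618.1 18.7 48.6 bbox [617.3  19.4] [92.7 93.1] z [19.4 21.4]
4742 mec 617.3 19.6 58.3 bbox [616.2  22.7] [102.   96.7] z [ 5.4 20.9]
w3
1031 mec 617.6 18.5 48.4 bbox [617.2  19.3] [92.9 92.9] z [19.4 21.7]
3658 mec 617.5 19.7 58.4 bbox [616.3  22.6] [104.2  96.5] z [ 5.3 21. ]
w5
1383 mec 617.6 18.7 48.3 bbox [617.2  19.4] [92.8 93.4] z [19.4 21.5]
4713 mec 617.5 19.7 58.2 bbox [617.   22.6] [103.4  96.5] z [ 5.5 21. ]
w6
902 mec 617.7 18.4 48.4 bbox [617.2  19.3] [92.9 93. ] z [19.6 21.6]
3206 mec 617.4 19.4 58.5 bbox [616.6  22.8] [103.4  97.2] z [ 5.3 21.1]
clock 19.82 pos [616.8  18.4 178.1] rot [-3.141e+00 -1.000e-03  2.714e+00] gap 68.6 F [ 0.9  0.1 -3. ]
726 mec 617.4 18.3 48.0 bbox [608.5  18.8] [77.  92.7] z [19.8 21.5]
2589 mec 616.8 18.0 58.4 bbox [606.4  18.6] [ 86.7 104.7] z [ 4.9 21.1]
shaker
15489 mec 609.1 21.9 44.2 bbox [609.6  22.3] [52.1 77.3] z [234.9 245.8]
tool shift [ -0.5  -0.3 128.1]
```

View pics/w8.png

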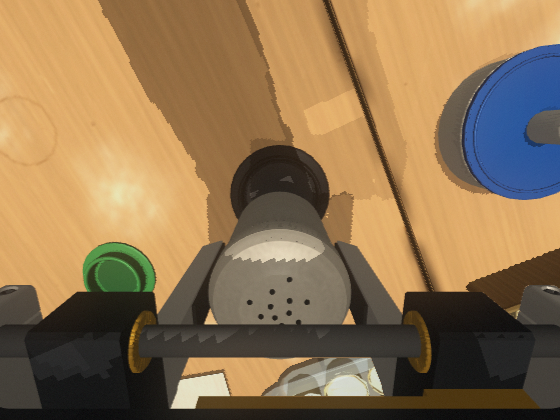

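{"method": "play_rows", "body": {"commands": [{"x":-0.0005,"y":0.0005,"z":0.03,"wx":0,"wy":0,"wz":0,"grip":0.5},{"x":0,"y":0,"z":0.035,"wx":0,"wy":0,"wz":0,"grip":0.5},{"x":0,"y":0,"z":0.025,"wx":0,"wy":0,"wz":0,"grip":0.5},{"x":0,"y":0,"z":0.015,"wx":0,"wy":0,"wz":0,"grip":0.5},{"x":0,"y":0,"z":0.01,"wx":0,"wy":0,"wz":0,"grip":0.5},{"x":0,"y":0,"z":0.008,"wx":0,"wy":0,"wz":0,"grip":0.5},{"x":0,"y":0,"z":0.003,"wx":0,"wy":0,"wz":0,"grip":0.5},{"x":0,"y":0,"z":0,"wx":0,"wy":0,"wz":0,"grip":0.5},{"x":0,"y":0,"z":0,"wx":0,"wy":0,"wz":0,"grip":0.5}]}}

```text
clock: 21.0
eef_pos: [618.1, 18.0, 52.9]
eef_rot: [3.141, 0.001, 2.714]
wrist_force: [-0.2, -0.4, -2.1]
finger_gap: 68.6
```

{"method": "play_rows", "body": {"commands": [{"x":0,"y":0,"z":0.003,"wx":0,"wy":0,"wz":0,"grip":0.5},{"x":0,"y":0,"z":0.0015,"wx":0,"wy":0,"wz":0,"grip":0.5},{"x":0,"y":0,"z":0,"wx":0,"wy":0,"wz":0,"grip":0.5},{"x":0,"y":0,"z":0,"wx":0,"wy":0,"wz":0,"grip":0.5}]}}

```text
clock: 21.5
eef_pos: [617.9, 18.1, 48.0]
eef_rot: [3.142, 0.0, 2.714]
wrist_force: [-0.1, -0.3, -2.3]
finger_gap: 69.1
```

{"method": "play_rows", "body": {"commands": [{"x":0,"y":0,"z":0.001,"wx":0,"wy":0,"wz":0,"grip":0.5},{"x":0,"y":0,"z":0,"wx":0,"wy":0,"wz":0,"grip":0.5},{"x":0,"y":0,"z":0,"wx":0,"wy":0,"wz":0,"grip":0.78},{"x":0,"y":0,"z":0,"wx":0,"wy":0,"wz":0,"grip":0.84},{"x":0,"y":0,"z":0,"wx":0,"wy":0,"wz":0,"grip":0.92},{"x":0,"y":0,"z":0,"wx":0,"wy":0,"wz":0,"grip":1},{"x":0,"y":0,"z":0,"wx":0,"wy":0,"wz":0,"grip":1},{"x":0,"y":0,"z":-0.02,"wx":0,"wy":0,"wz":0,"grip":1},{"x":0,"y":0,"z":-0.04,"wx":0,"wy":0,"wz":0,"grip":1},{"x":0,"y":0,"z":-0.05,"wx":0,"wy":0,"wz":0,"grip":1},{"x":0,"y":0,"z":-0.05,"wx":0,"wy":0,"wz":0,"grip":1},{"x":0,"y":0,"z":-0.03,"wx":0,"wy":0,"wz":0,"grip":1},{"x":0,"y":0,"z":0,"wx":0,"wy":0,"wz":0,"grip":1}]}}

```text
clock: 23.12
eef_pos: [618.6, 18.1, 240.7]
eef_rot: [3.139, 0.005, 2.714]
wrist_force: [-0.2, -0.0, 0.3]
finger_gap: 94.4
```

```bash
python3 - <<'E'
from h import *
s,p,d,W=wrist('w9')
fit(W,d,617,18,45,60,120)
totool(s,456,-341,235)
E
```

```text
clock 23.12 pos [618.6  18.1 240.7] rot [3.139 0.005 2.714] gap 94.4 F [-0.2 -0.   0.3]
3149 mec 618.7 17.7 34.6 bbox [617.1  18.1] [63.9 63.6] z [105.  109.8]
tool shift [  -1.  -394.2    4.9]
```

View pics/w9.png

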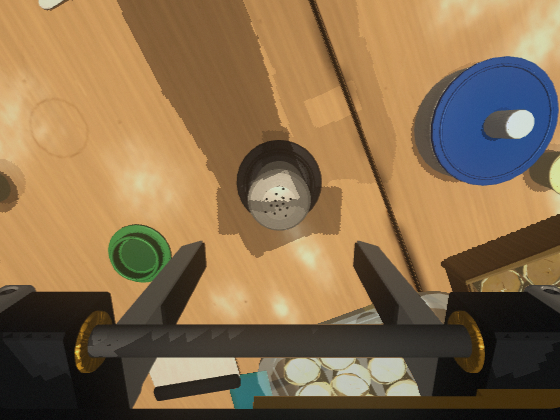

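The shaker stands in the black holder with its top at z = 110, as it should. Next the cups.

{"method": "play_rows", "body": {"commands": [{"x":0,"y":-0.03,"z":0,"wx":0,"wy":0,"wz":0,"grip":1},{"x":0,"y":-0.05,"z":0,"wx":0,"wy":0,"wz":0,"grip":1},{"x":0,"y":-0.05,"z":0,"wx":0,"wy":0,"wz":0,"grip":1},{"x":0,"y":-0.05,"z":0,"wx":0,"wy":0,"wz":0,"grip":1},{"x":0,"y":-0.05,"z":0,"wx":0,"wy":0,"wz":0,"grip":1},{"x":0,"y":-0.05,"z":0,"wx":0,"wy":0,"wz":0,"grip":1},{"x":0,"y":-0.05,"z":0,"wx":0,"wy":0,"wz":0,"grip":1},{"x":0,"y":-0.04,"z":0,"wx":0,"wy":0,"wz":0,"grip":1},{"x":0,"y":-0.023,"z":0,"wx":0,"wy":0,"wz":0,"grip":1},{"x":0,"y":0,"z":0,"wx":0,"wy":0,"wz":0,"grip":1},{"x":0,"y":0,"z":0,"wx":0,"wy":0,"wz":0,"grip":1}]}}

```text
clock: 24.55
eef_pos: [455.0, -338.7, 236.4]
eef_rot: [3.141, -0.001, 2.714]
wrist_force: [-0.5, -0.4, 0.2]
finger_gap: 94.1
```

```bash
python3 - <<'E'
from h import *
s,p,d,W=wrist('w10')
fit(W,d,456,-341,40,78,95);fit(W,d,456,-341,40,8,95)
for n,a in {'ladle':(430,-425,40,6,60),'tape':(528,-446,55,14,34)}.items(): print(n,end=' ');fit(W,d,*a)
for f in('w1','w8','w9'):
    z=np.load(f+'.npz');print(f);fit(z['W'],z['d'],628,-213,40,14,28)
totool(s,456,-341,41)
E
```

```text
clock 24.55 pos [ 455.  -338.7  236.4] rot [ 3.141e+00 -1.000e-03  2.714e+00] gap 94.1 F [-0.5 -0.4  0.2]
524 mec 456.5 -343.6 29.7 bbox [ 456.  -343.5] [55.7 57.3] z [83.1 85.9]
2248 mec 456.5 -344.0 30.1 bbox [ 455.2 -343.3] [54.8 55.3] z [76.8 85.3]
ladle 883 mec 425.4 -439.9 29.0 bbox [ 425.1 -438.2] [55.1 52.2] z [12.8 29.8]
tape 1870 mec 527.7 -447.9 41.4 bbox [ 526.7 -447. ] [78.4 78.6] z [23.7 25.4]
w1
338 mec 627.9 -212.4 35.2 bbox [ 631.3 -209.9] [60.6 64.2] z [18.8 21.3]
w8
573 mec 627.1 -212.2 35.3 bbox [ 622.4 -211.7] [56.9 67.2] z [19.5 21.4]
w9
640 mec 628.0 -212.7 35.2 bbox [ 627.8 -212.2] [67.3 67.7] z [19.5 21.3]
tool shift [ -2.1  -1.7 195.4]
```

View pics/w10.png

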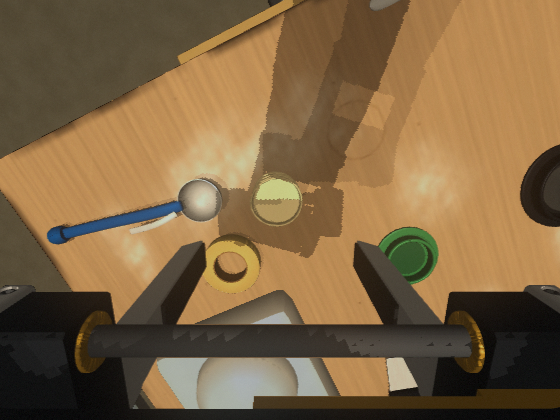

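{"method": "play_rows", "body": {"commands": [{"x":-0.003,"y":-0.0038,"z":0.03,"wx":0,"wy":0,"wz":0,"grip":1},{"x":0,"y":0,"z":0.04,"wx":0,"wy":0,"wz":0,"grip":1},{"x":0,"y":0,"z":0.045,"wx":0,"wy":0,"wz":0,"grip":1},{"x":0,"y":0,"z":0.04,"wx":0,"wy":0,"wz":0,"grip":1},{"x":0,"y":0,"z":0.03,"wx":0,"wy":0,"wz":0,"grip":1},{"x":0,"y":0,"z":0.012,"wx":0,"wy":0,"wz":0,"grip":1},{"x":0,"y":0,"z":0,"wx":0,"wy":0,"wz":0,"grip":1},{"x":0,"y":0,"z":0,"wx":0,"wy":0,"wz":0,"grip":0.9},{"x":0,"y":0,"z":0,"wx":0,"wy":0,"wz":0,"grip":0.8},{"x":0,"y":0,"z":0,"wx":0,"wy":0,"wz":0,"grip":0.7},{"x":0,"y":0,"z":0,"wx":0,"wy":0,"wz":0,"grip":0.6},{"x":0,"y":0,"z":0,"wx":0,"wy":0,"wz":0,"grip":0.5},{"x":0,"y":0,"z":0,"wx":0,"wy":0,"wz":0,"grip":0.4},{"x":0,"y":0,"z":0,"wx":0,"wy":0,"wz":0,"grip":0.4},{"x":0,"y":0,"z":0,"wx":0,"wy":0,"wz":0,"grip":0.4},{"x":0,"y":0,"z":0,"wx":0,"wy":0,"wz":0,"grip":0.4}], "squeeze": 12}}

```text
clock: 26.6
eef_pos: [456.1, -344.2, 40.0]
eef_rot: [-3.142, 0.0, 2.714]
wrist_force: [0.7, 0.2, 2.2]
finger_gap: 54.9
```

{"method": "play_rows", "body": {"commands": [{"x":0,"y":0,"z":0,"wx":0,"wy":0,"wz":0,"grip":0.4},{"x":0,"y":0,"z":-0.005,"wx":0,"wy":0,"wz":0,"grip":0.4},{"x":0,"y":0,"z":-0.01,"wx":0,"wy":0,"wz":0,"grip":0.4},{"x":0,"y":0,"z":-0.01,"wx":0,"wy":0,"wz":0,"grip":0.4},{"x":0,"y":0,"z":0,"wx":0,"wy":0,"wz":0,"grip":0.4}]}}

```text
clock: 27.22
eef_pos: [456.4, -344.6, 66.1]
eef_rot: [-3.141, 0.002, 2.714]
wrist_force: [-0.2, 0.1, 0.2]
finger_gap: 54.5
```

```bash
python3 - <<'E'
from h import *
from cell import manip
s,p,d,W=wrist('w11')
x,y,z=s['eef_pos'];fit(W,d,x,y,45,100,125)
p,d=manip.camera('scene');cv2.imwrite('pics/s11.png',cv2.resize(p[200:320,320:480,::-1],(800,600),interpolation=cv2.INTER_CUBIC))
E
```

```text
clock 27.23 pos [ 456.4 -344.6   66.1] rot [-3.141e+00  2.000e-03  2.714e+00] gap 54.5 F [-0.2  0.1  0.2]
10598 mec 448.4 -341.0 39.7 bbox [ 454.9 -340.7] [52.4 67.8] z [103.1 122.8]
```

View pics/s11.png

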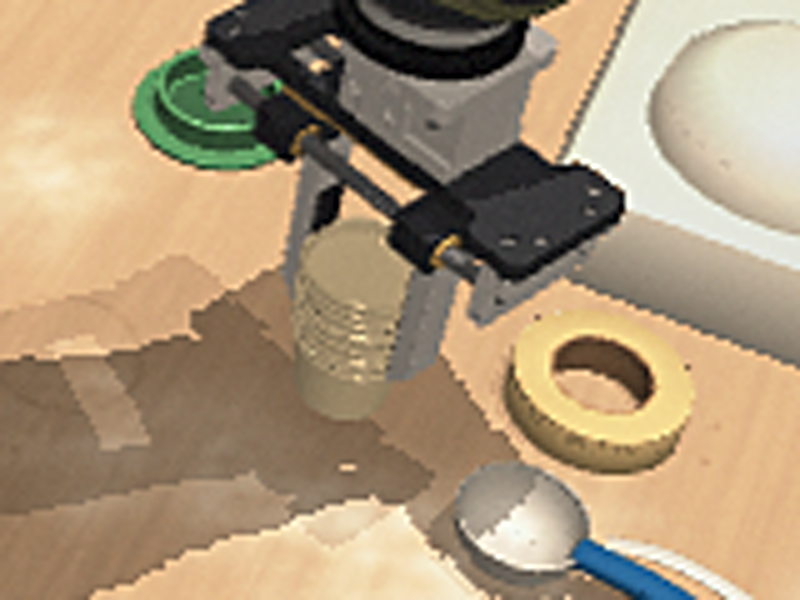

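View pics/w11.png

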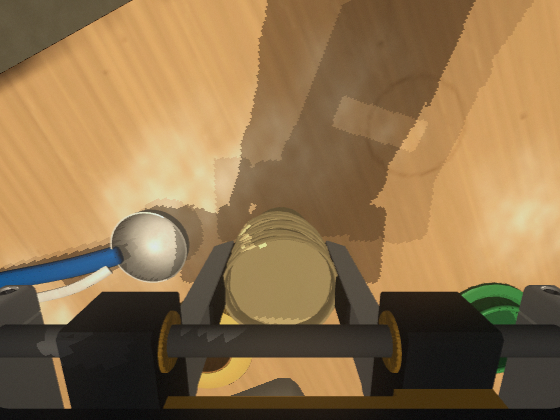

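{"method": "play_rows", "body": {"commands": [{"x":0,"y":0,"z":-0.02,"wx":0,"wy":0,"wz":0,"grip":0.4},{"x":0,"y":0,"z":-0.03,"wx":0,"wy":0,"wz":0,"grip":0.4},{"x":0,"y":0,"z":-0.03,"wx":0,"wy":0,"wz":0,"grip":0.4},{"x":-0.005,"y":0.0095,"z":-0.015,"wx":0,"wy":0,"wz":0,"grip":0.4},{"x":-0.012,"y":0.023,"z":0,"wx":0,"wy":0,"wz":0,"grip":0.4},{"x":-0.017,"y":0.0325,"z":0,"wx":0,"wy":0,"wz":0,"grip":0.4},{"x":-0.017,"y":0.0325,"z":0,"wx":0,"wy":0,"wz":0,"grip":0.4},{"x":-0.017,"y":0.0325,"z":0,"wx":0,"wy":0,"wz":0,"grip":0.4},{"x":-0.016,"y":0.0305,"z":0,"wx":0,"wy":0,"wz":0,"grip":0.4},{"x":-0.012,"y":0.022,"z":0,"wx":0,"wy":0,"wz":0,"grip":0.4},{"x":-0.005,"y":0.0085,"z":0,"wx":0,"wy":0,"wz":0,"grip":0.4},{"x":0,"y":0,"z":0,"wx":0,"wy":0,"wz":0,"grip":0.4},{"x":0,"y":0,"z":0,"wx":0,"wy":0,"wz":0,"grip":0.4}]}}

```text
clock: 28.95
eef_pos: [626.6, -212.9, 159.8]
eef_rot: [-3.141, -0.0, 2.713]
wrist_force: [-0.1, -0.3, -1.0]
finger_gap: 54.8
```

```bash
python3 - <<'E'
from h import *
s,p,d,W=wrist('w12')
x,y,z=s['eef_pos'];print('green');fit(W,d,628,-212.5,40,14,28)
q=p[250:330,230:330];  
WW=W[285,278];print('mid cup px',WW.round(1), W[240:330:15,278].round(1).tolist())
totool(s,628,-212.5,44)
E
```

```text
clock 28.95 pos [ 626.6 -212.9  159.8] rot [-3.141 -0.     2.713] gap 54.8 F [-0.1 -0.3 -1. ]
green
627 mec 628.0 -213.3 34.9 bbox [ 624.5 -213.1] [61.3 67.9] z [19.7 21.4]
mid cup px [ 627.9 -214.5  195.6] [[604.9, -204.0, 196.1], [611.5, -207.0, 198.0], [619.9, -210.8, 196.0], [627.9, -214.5, 195.6], [635.9, -218.1, 195.7], [643.2, -221.5, 197.2]]
tool shift [ -1.2   1.  115.8]
```

View pics/w12.png

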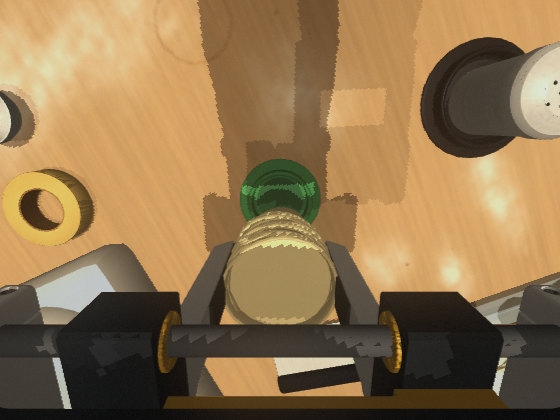

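{"method": "play_rows", "body": {"commands": [{"x":-0.0012,"y":0.0007,"z":0.025,"wx":0,"wy":0,"wz":0,"grip":0.4},{"x":0,"y":0,"z":0.03,"wx":0,"wy":0,"wz":0,"grip":0.4},{"x":0,"y":0,"z":0.025,"wx":0,"wy":0,"wz":0,"grip":0.4},{"x":0,"y":0,"z":0.015,"wx":0,"wy":0,"wz":0,"grip":0.4},{"x":0,"y":0,"z":0.01,"wx":0,"wy":0,"wz":0,"grip":0.4},{"x":0,"y":0,"z":0.006,"wx":0,"wy":0,"wz":0,"grip":0.4},{"x":0,"y":0,"z":0.002,"wx":0,"wy":0,"wz":0,"grip":0.4},{"x":0,"y":0,"z":0,"wx":0,"wy":0,"wz":0,"grip":0.4},{"x":0,"y":0,"z":0,"wx":0,"wy":0,"wz":0,"grip":0.4},{"x":0,"y":0,"z":0,"wx":0,"wy":0,"wz":0,"grip":0.4}]}}

```text
clock: 30.25
eef_pos: [628.6, -212.2, 47.3]
eef_rot: [3.142, 0.0, 2.714]
wrist_force: [0.3, -0.0, -0.2]
finger_gap: 54.8
```

{"method": "play_rows", "body": {"commands": [{"x":0,"y":0,"z":0.002,"wx":0,"wy":0,"wz":0,"grip":0.4},{"x":0,"y":0,"z":0.001,"wx":0,"wy":0,"wz":0,"grip":0.4},{"x":0,"y":0,"z":0,"wx":0,"wy":0,"wz":0,"grip":0.4},{"x":0,"y":0,"z":0,"wx":0,"wy":0,"wz":0,"grip":0.4}]}}

```text
clock: 30.75
eef_pos: [628.6, -212.2, 44.1]
eef_rot: [3.142, 0.0, 2.714]
wrist_force: [0.1, -0.3, 1.1]
finger_gap: 54.9
```

{"method": "play_rows", "body": {"commands": [{"x":0,"y":0,"z":0,"wx":0,"wy":0,"wz":0,"grip":0.62},{"x":0,"y":0,"z":0,"wx":0,"wy":0,"wz":0,"grip":0.68},{"x":0,"y":0,"z":0,"wx":0,"wy":0,"wz":0,"grip":0.76},{"x":0,"y":0,"z":0,"wx":0,"wy":0,"wz":0,"grip":0.88},{"x":0,"y":0,"z":0,"wx":0,"wy":0,"wz":0,"grip":1},{"x":0,"y":0,"z":0,"wx":0,"wy":0,"wz":0,"grip":1},{"x":0,"y":0,"z":-0.02,"wx":0,"wy":0,"wz":0,"grip":1},{"x":0,"y":0,"z":-0.04,"wx":0,"wy":0,"wz":0,"grip":1},{"x":0,"y":0,"z":-0.05,"wx":0,"wy":0,"wz":0,"grip":1},{"x":0,"y":0,"z":-0.05,"wx":0,"wy":0,"wz":0,"grip":1},{"x":0,"y":0,"z":-0.04,"wx":0,"wy":0,"wz":0,"grip":1},{"x":0,"y":0,"z":0,"wx":0,"wy":0,"wz":0,"grip":1},{"x":0,"y":0,"z":0,"wx":0,"wy":0,"wz":0,"grip":1}]}}

```text
clock: 32.38
eef_pos: [628.2, -212.1, 244.0]
eef_rot: [-3.142, -0.0, 2.714]
wrist_force: [-1.1, 0.6, -0.2]
finger_gap: 93.8
```

```bash
python3 - <<'E'
from h import *
from cell import manip
s,p,d,W=wrist('w13')
fit(W,d,628,-212.5,40,82,100);fit(W,d,628,-212.5,38,14,28);print('shaker');fit(W,d,617,18,45,60,120);print('tape');fit(W,d,528,-446,55,14,34)
p,d=manip.camera('scene');cv2.imwrite('pics/s13.png',p[:,:,::-1])
i=manip.camera_info('scene');W=None
np.savez('scene1.npz',p=p,d=d,K=i["intrinsics"],T=i["camera_from_world"])
a,b,W=cloud('scene1.npz')
for n,c in {'shaker':(617,18,45,60,120),'cup':(628,-212,40,78,100),'timer':(553,449,45,20,60),'tape':(531,-430,55,12,32),'lid':(648,276,85,50,66)}.items(): print(n,end=' ');fit(W,b,*c)
E
```

```text
clock 32.38 pos [ 628.2 -212.1  244. ] rot [-3.142 -0.     2.714] gap 93.8 F [-1.1  0.6 -0.2]
499 mec 628.6 -211.7 29.8 bbox [ 628.4 -211.5] [55.5 57.5] z [87.1 89.9]
303 mec 627.3 -213.3 34.9 bbox [ 615.8 -212.4] [44.5 66.7] z [19.8 21.5]
shaker
4789 mec 618.2 16.9 34.9 bbox [617.   14.3] [63.1 61.9] z [103.8 109.6]
tape
2416 mec 527.2 -447.9 41.8 bbox [ 528.1 -446.8] [77.3 78.9] z [23.8 25.6]
shaker 522 mec 614.0 16.5 36.1 bbox [613.   13.6] [59.7 62.5] z [100.2 111.8]
cup 310 mec 627.0 -211.5 30.3 bbox [ 627.2 -212.9] [56.9 55.7] z [83.5 92. ]
timer 204 mec 554.5 446.2 30.5 bbox [553.7 436.2] [55.  33.5] z [40.9 57.2]
tape 667 mec 526.4 -449.4 42.4 bbox [ 525.7 -446.1] [79.2 72.7] z [25.3 28.6]
lid 839 mec 647.7 272.2 72.8 bbox [645.3 272.5] [136.  135.2] z [59.3 62.9]
```

View pics/s13.png

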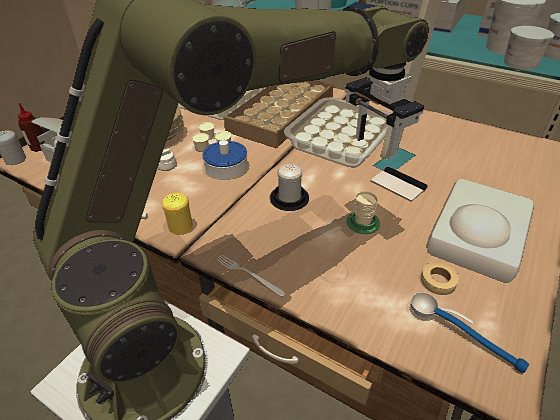

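View pics/w13.png

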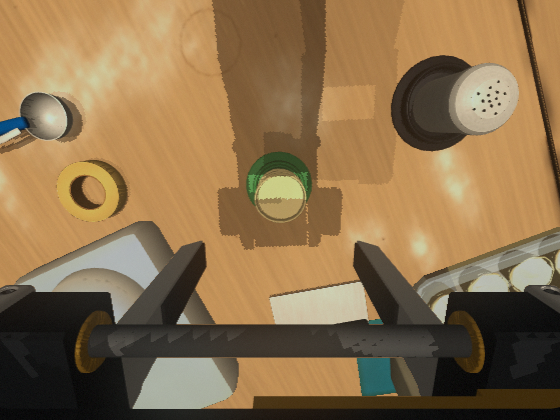

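All four pieces are placed: cups at (280,195) in the wrist view, shaker upright in its holder, lid flat on the tub. The gripper is clear, so I'm handing in.

```bash
python3 -c "
from cell import manip
print(manip.sign_off())"
```

```text
the job is handed in; nothing more can be done
None
```

I placed all four pieces and handed the job in at about 32.5 s of the 96 s allowed; no verdict was reported. The last camera checks agreed with what was asked:

| Piece | Last check |
|---|---|
| Ring cutter | Flat in the tub, within 1 mm of the tub's centre, top at z ≈ 35 mm, below the 40 mm fill line. Seen just before the lid went on. |
| Lid | Level on the tub, within about 1 mm of its centre. Plate top at z ≈ 58 mm, so the origin is about 42 mm up. |
| Flour shaker (steel, not the yellow one) | Upright in the black holder, within about 2 mm of centre, top at z ≈ 110 mm, so it is on the pocket floor. |
| Cup stack | Upright in the green holder, about 1 mm off centre, rim at 4 mm above its height on the worktop, so it is on the pocket floor. |

- **Bystanders:** the masking tape measured within 2 mm of where it started. The arm partly hid the timer in the last scene picture; what was visible matched its starting place, and I never went near it.
- **Small disagreements:** the scene and top cameras differed from the wrist camera by up to about 5 mm on positions, as they had from the start. I went by the wrist camera, which matched the known sizes. The cup gripper opening read 55 mm against the 51 mm expected, because of the taper; the stack stayed upright.

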